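Raise the casting hood's sash to the set height

TASK

Open the small casting hood: with the fingertips or the outside of the fingers beneath the lip of its counterweighted sliding window, push the window up until the top of the lip is level with the top of the pointer clamped on the guide post, then take the hand away so that the window stays there by itself. Only push from underneath: do not pinch the lip or the window's frame or press on the lip's top with the fingers, and leave the jar, cup and mould where they stand.

Things in the scene. Friction and masses are not known exactly. Their poses are not given: they have to be found in the camera images.
- hood: Fixed casting hood, 390 mm wide, 190 deep, 465 tall: two aluminium guide posts (40 x 30 mm, centred 180 mm either side of the middle), head beam, clear side panes, low rear duct, white apron 70 mm tall under the window. Origin on the counter under the middle of the pane. x points level into the hood, away from the robot, y along the window to the robot's left, z up. Turned up to 17 degrees.
- sash (a joint): Height of the sliding window (clear pane in an aluminium frame, 325 x 140 mm), m; 0 lowest, growing upward to 0.20. At 0 the lip's underside is 90 mm above the counter. Counterweighted: moves only straight up and down, takes 2 to 5 N (plus a little drag with speed), stays where it is left. Starts at 0 to 0.03.
- lip_edge (a point): Middle of the lip's lower front edge; moves with the window. The lip is a flat aluminium ledge along the window's bottom, 280 mm long, 14 mm thick, standing out 50 mm towards the robot: this edge is 55 mm in front of (hood -x) the pane plane. Its underside is flat and level, the space below is free down to the counter; the 10 mm thick apron stands back, in the pane plane.
- lip_top (a point): Middle of the lip's upper face, 14 mm above its underside and 28 mm behind lip_edge; moves with the window. The top 5 mm of the lip, set back 6 mm from its front edge, is not to be pressed by the fingers. Its height is to match that of mark.
- mark (a point): The height mark: front end of the upper face of a flat steel pointer, 26 mm wide, 6 mm thick, standing out towards the robot from the robot's right-hand (hood -y) guide post, 27 mm beyond the lip's end, on a dark collar 30 mm tall. The point lies 75 mm in front of the pane plane, 180 mm to hood -y of the middle. Fixed, 56 to 180 mm above the lip top's starting height.
- jar_mid (a point): Centre of a beige round jar with black lid, 76 mm across, 120 mm tall, standing loose beside the hood's front, about 0.25 m to one side of its middle (may swap sides with the cup). Bystander.
- cup_mid (a point): Centre of an open white plastic mixing cup, 70 mm across, 85 mm tall, standing loose beside the hood's front (may swap sides with the jar). Bystander.
- mould_mid (a point): Centre of a grey open casting mould, 80 x 120 x 40 mm, lying inside the hood behind the window. Bystander.

How it is judged:
On the way, in this order (a step that is already met when the one before it is completed fails the run):
1. the fingers push up on the lip from beneath while it is still well below the mark (25 mm or more) (contact force between the fingers and sash_c0 above 0.5 N and z of lip_top in the frame of mark below -0.025 m and velocity of joint sash above 0.004 m/s), for 0.1 s.
2. the top of the lip is level with the top of the pointer (within 7 mm) and the window is still (z of lip_top in the frame of mark between -0.007 and 0.007 m and velocity of joint sash between -0.005 and 0.005 m/s), for 0.2 s.
At the end, for the whole second after the job is handed in: The window stands still with the top of its lip within 7 mm of the height of the pointer's top, staying there by itself, and jar, cup and mould within 20 mm of where they began (all of step 2 and distance of each of jar_mid, cup_mid, mould_mid from where it was at the start of the episode below 0.02 m); the robot touches nothing.
It fails at once if the fingers pinch the lip or press on its top, or hold the top rail or side rails of the window frame (more than 1 N) (contact force between the fingers and sash_c1 above 1 N or contact force between the fingers and sash_c4 above 1 N or contact force between the fingers and sash_c5 above 1 N or contact force between the fingers and sash_c6 above 1 N).
It fails at once if the jar, cup or mould is moved by more than 20 mm (distance of any of jar_mid, cup_mid, mould_mid from where it was at the start of the episode above 0.02 m).
It also fails if it takes over 45 s, if anything falls off the work surface, if the arm or the gripper's body presses on something with over 40 N, if the wrist force passes 120 N, or if a joint passes its speed limit or range.

ROBOT

A 7-joint arm with a two-finger parallel gripper is mounted at the origin on the work surface. World frame = base frame: x ahead of the robot, y to its left, z up, the work surface at z = 0. Lengths are in m, angles in rad, forces in N, time in s.
With the tool pointing down it reaches from about 0.425 to 0.875 m from the base axis. Payload 4.7 kg.
Tool frame: the origin (TCP) lies where the fingers leave the gripper's body, on its centre line; the fingertips stand 70 mm ahead of it and the grasp point (between the pads) lies 51 mm ahead of it; z points along the fingers, y is the line along which they close (so a half turn about z gives the same grasp; the last joint's range is limited). The gripper opens to 87 mm and grips with 3 to 60 N. Pads are 19 mm wide; open, the fingers measure 117 mm over their backs; the gripper's body (75 mm by 190 mm) begins 51 mm behind the grasp point.
Start: joints at [-1.265, 0.321, -0.07, 1.45, 0.023, 1.371, -0.057], TCP at [0.187, 0.623, 0.292] pointing down, gripper open.
Joint ranges: [-2.86, 2.86], [-0.3, 2.09], [-1.38, 1.24], [0.06, 2.45], [-1.56, 4.7], [0.09, 2.05], [-2.69, 2.69]. Speed limits (rad/s): [2.57, 2.57, 3.14, 3.14, 3.14, 3.14, 3.14].

INTERFACE

Orientations are given as a rotation vector (axis times angle).
In Python, from bench import ctrl gives the robot as it stands.
- The arm moves only by the tool drive_tool, never from a script. Its argument "motion" is a list of rows, each a list of 3 entries, a list of its own where there are three numbers: the shift along the tool's x, y, z in cm, then the turn, a rotation vector about the tool's x, y, z in degrees, then the opening, from -1 (shut) to 1 (fully open). In form: [[[x, y, z], [ax, ay, az], claw], ...]. A call has 1 to 12 rows; each row shifts and turns the commanded pose from where the row before left it, along the tool's axes as they then stand; what a row does not reach is not made up. A row lasts 1/8 s, in which the tool goes at most 62.5 mm and 10.7 degrees, less where a joint would pass 70% of its speed; a pose out of reach is approached as far as the arm can. A call with a gripper value outside its range is refused whole. The fingers move at their own pace and stop on an object; "force" is the grip in N (left out, the last holds). Time passes only in rows, so rows that do not move let the fingers close. It gives the time, the measured TCP pose, the force, the opening and the grip force at its end, in the units of the state.
- ctrl.get_state(): the state, without advancing time (a new reading comes with each control period).
- ctrl.get_image(name): name is "scene" or "top" or "wrist"; returns the picture (384x512x3 uint8, red, green, blue); there is no depth.
- ctrl.calibration(name): a dict with "K" (3x3 intrinsics, pixels), "origin" and "attitude" of the camera in the world; the wrist camera has in their place "tool_from_camera" (4x4, takes a point from camera to tool coordinates, whose origin is the TCP and whose axes are the flange's). Camera axes: x right, y up, looking along -z (the intrinsics and any distortion apply to the point x, -y, -z); pixel columns grow to the right and rows downward; lengths in m; the calibration is good to about 2 mm. A picture is of the moment at which its call begins: read the wrist's pose just before it. calibration takes no time and is no camera call.
- ctrl.close_job(): hands the job in; it is judged then, once.
The state is a dict: "time": time; "joint_positions": joint angles; "qd": joint speeds; "joint_torque": joint torques, N m; "position": TCP position; "tool_rot": TCP orientation; "ft_force": force on the tool from outside, world axes, zero at the start; "torque": the same for the moment, N m; "grip_width": opening from 0.0 (shut) to 1.0 (fully open); "grip_force": force on a finger pad.
Only numpy, scipy, OpenCV 4.12 (cv2) and the standard library are available. Lean on these libraries where they do the work, as an engineer would, in place of code of your own. Each camera call takes 0.05 s, during which the arm holds its last target. There are 200 camera calls.

## Working session

There is one attempt and no reset: what is moved stays moved. The work goes in short steps, Python scripts to look and compute and a tool call to move; the robot and the scene stay as the last step left them, time stands still between calls to the robot, and variables do not carry over. Pictures are saved under pics/ and viewed, at most 10 in all, crops included, and the job is handed in when it is done.

Besides the shell and the picture viewer there is one more tool, called as name([rows], argument=value, ...), one row to a line, values as JSON. drive_tool: Moves the arm, as the interface text tells. Its arguments: {"type":"object","properties":{"motion":{"type":"array","items":{"type":"array"}},"force":{"type":"number"}},"required":["motion"]}

```bash
mkdir -p pics
python3 - <<'E'
from bench import ctrl
import cv2, numpy as np
s=ctrl.get_state(); print(s["time"],s["position"],s["tool_rot"],s["grip_width"])
for n in ("scene","top"):
    cv2.imwrite(f"pics/{n}0.png",cv2.cvtColor(ctrl.get_image(n),cv2.COLOR_RGB2BGR))
    c=ctrl.calibration(n); print(n,{k:np.round(np.array(v),4).tolist() if not isinstance(v,str) else v for k,v in c.items()})
print(ctrl.calibration("wrist"))
E
```

```text
0.0 [0.18692648 0.62211584 0.29115453] [-4.56701072e-01 -3.10804034e+00  2.98125660e-03] 1.0022975619893346
scene {'K': [[452.4769, 0.0, 264.1062], [0.0, 452.4769, 187.5169], [0.0, 0.0, 1.0]], 'origin': [0.8752, -0.3827, 0.9775], 'attitude': [0.5517, 0.194, 0.6143]}
top {'K': [[405.0536, 0.0, 253.6879], [0.0, 405.0536, 195.4831], [0.0, 0.0, 1.0]], 'origin': [0.4608, 0.0423, 1.2691], 'attitude': [0.0641, -0.1012, -1.5749]}
{'K': array([[341.49735951,   0.        , 256.21023599],
       [  0.        , 341.49735951, 192.35296089],
       [  0.        ,   0.        ,   1.        ]]), 'tool_from_camera': array([[ 6.97229220e-04,  9.67958586e-01,  2.51108921e-01,
         6.86776902e-02],
       [ 9.99999746e-01, -6.38481727e-04, -3.15421583e-04,
        -6.60712109e-04],
       [-1.44986572e-04,  2.51109077e-01, -9.67958785e-01,
        -9.23988803e-02],
       [ 0.00000000e+00,  0.00000000e+00,  0.00000000e+00,
         1.00000000e+00]])}
```

View pics/scene0.png

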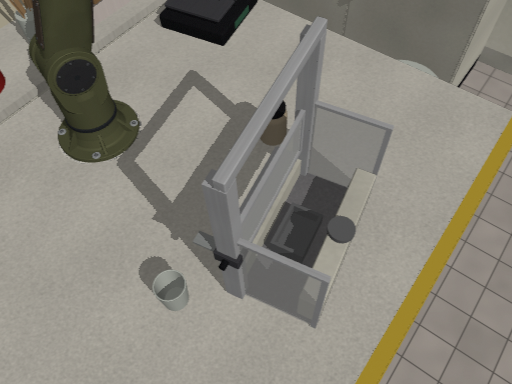

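View pics/top0.png

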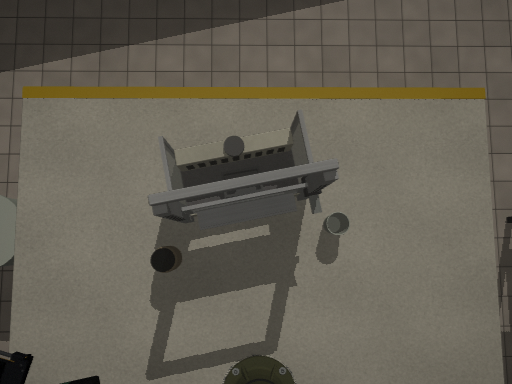

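The scene view shows the hood from its right, with the pointer tip near (203,241), the cup at (170,290) and the jar behind the post. In the top view the beam runs from (150,200) to (337,167), the pointer tip is near (317,212), the jar is at (165,259) and the cup at (336,223). I'll enlarge both views.

Run:
```python
import cv2
t=cv2.imread("pics/top0.png")[150:250,140:350]; cv2.imwrite("pics/topc.png",cv2.resize(t,None,fx=3.8,fy=3.8,interpolation=cv2.INTER_CUBIC))
s=cv2.imread("pics/scene0.png")[130:280,180:320]; cv2.imwrite("pics/scenec.png",cv2.resize(s,None,fx=4,fy=4,interpolation=cv2.INTER_CUBIC))
```

```text
(no output)
```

View pics/topc.png

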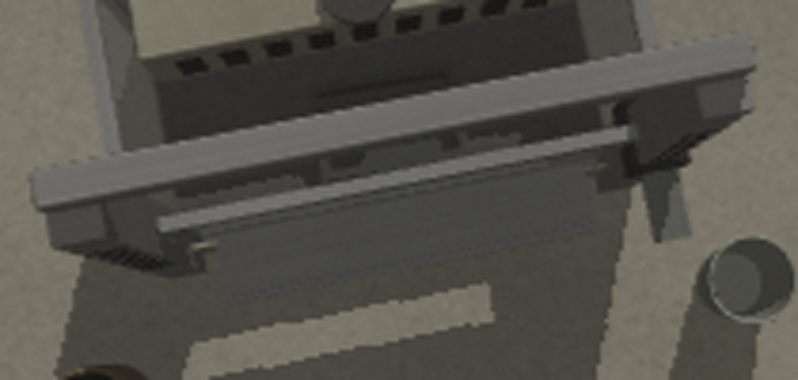

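View pics/scenec.png

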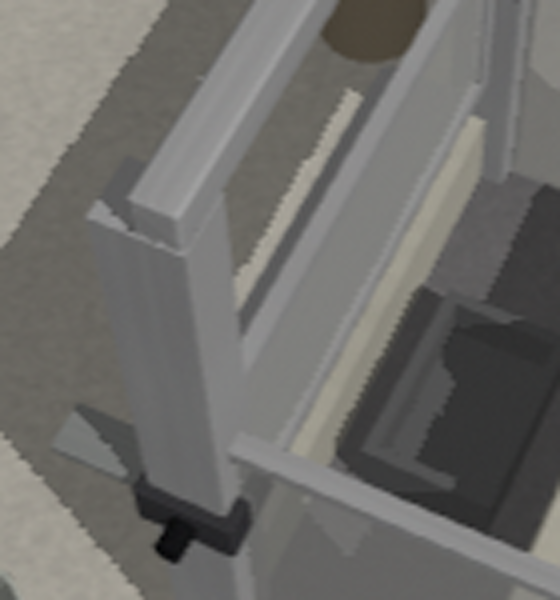

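```bash
cat > h.py <<'E'
import numpy as np, cv2
from bench import ctrl
from scipy.spatial.transform import Rotation as R
def cam(n,s=None):
    c=ctrl.calibration(n)
    if n!="wrist": return np.array(c["K"]),np.array(c["origin"]),R.from_rotvec(c["attitude"]).as_matrix()
    T=np.array(c["tool_from_camera"]); Rt=R.from_rotvec(s["tool_rot"]).as_matrix()
    return np.array(c["K"]),Rt@T[:3,3]+s["position"],Rt@T[:3,:3]
def ray(cm,p):
    K,o,A=cm; d=A@np.array([(p[0]-K[0,2])/K[0,0],-(p[1]-K[1,2])/K[1,1],-1]); return o,d/np.linalg.norm(d)
def plane(cm,p,z):
    o,d=ray(cm,p); return o+d*(z-o[2])/d[2]
def tri(rs):
    M=[np.eye(3)-np.outer(d,d) for o,d in rs]
    x=np.linalg.solve(sum(M),sum(m@o for m,(o,d) in zip(M,rs)))
    return x,max(np.linalg.norm(m@(x-o)) for m,(o,d) in zip(M,rs))
def proj(cm,X):
    K,o,A=cm; q=A.T@(np.array(X)-o); return K[0,0]*q[0]/-q[2]+K[0,2], -K[1,1]*q[1]/-q[2]+K[1,2]
E
python3 - <<'E'
from h import *
t=cam("top"); s=cam("scene"); np.set_printoptions(precision=4,suppress=True)
T=lambda u,v:(u/3.8+140,v/3.8+150); S=lambda u,v:(u/4+180,v/4+130)
for n,a,b in (("+y",T(656,242),S(78,405)),("-y",T(690,236),S(52,445))): print(n,tri([ray(t,a),ray(s,b)]))
L,Rr=plane(t,T(35,195),.465),plane(t,T(752,55),.465); d=L-Rr
print("beam",L,Rr,np.linalg.norm(d),np.degrees(np.arctan2(-d[0],d[1])), (L+Rr)/2)
for z in (.104,.119,.134):
    a,b=plane(t,T(228,300),z),plane(t,T(600,228),z); print("lip",z,a,b,np.linalg.norm(a-b),(a+b)/2)
print("jar",plane(t,(163,259),.12),"cup",plane(t,(336,223),.085))
E
```

```text
+y (array([ 0.5257, -0.138 ,  0.1996]), np.float64(0.0018903689465367625))
-y (array([ 0.5298, -0.1617,  0.2001]), np.float64(0.0020105066639555685))
beam [0.535  0.2302 0.465 ] [ 0.6079 -0.1478  0.465 ] 0.38501080776057994 10.925662342691199 [0.5715 0.0412 0.465 ]
lip 0.104 [0.4882 0.1686 0.104 ] [ 0.541  -0.1131  0.104 ] 0.2866099234924189 [0.5146 0.0277 0.104 ]
lip 0.119 [0.4879 0.167  0.119 ] [ 0.5399 -0.1111  0.119 ] 0.2829200415731981 [0.5139 0.0279 0.119 ]
lip 0.134 [0.4875 0.1653 0.134 ] [ 0.5389 -0.1091  0.134 ] 0.27923015965397735 [0.5132 0.0281 0.134 ]
jar [0.4048 0.2693 0.12  ] cup [ 0.5035 -0.227   0.085 ]
```

Run:
```python
from h import *
import itertools,json
s=ctrl.get_state(); q=np.array(s["joint_positions"]); T=R.from_rotvec(s["tool_rot"])
json.dump([[list(map(float,q)),list(map(float,s["position"])),list(map(float,s["tool_rot"]))]],open("log.json","w"))
res=[]
for sg in itertools.product((1,-1),repeat=7):
  for c1 in (0,90,180,270):
    for c7 in (0,90,180,270):
      r=R.from_euler("z",c1,degrees=True)
      for i in range(7): r=r*R.from_euler("zyzyzyz"[i],sg[i]*q[i])
      r=r*R.from_euler("z",c7,degrees=True)
      res.append(((r.inv()*T).magnitude(),sg,c1,c7))
res.sort(key=lambda x:x[0])
for x in res[:14]: print(x)
```

```text
(4.087163935792399e-16, (-1, 1, -1, 1, -1, 1, -1), 0, 90)
(4.087163935792399e-16, (-1, -1, -1, -1, -1, -1, -1), 180, 270)
(0.002443742032528564, (-1, 1, -1, 1, -1, 1, -1), 90, 180)
(0.0024437420325285645, (-1, -1, -1, -1, -1, -1, -1), 270, 0)
(0.0024437420325290823, (-1, 1, -1, 1, -1, 1, -1), 270, 0)
(0.0024437420325290823, (-1, -1, -1, -1, -1, -1, -1), 90, 180)
(0.003455973340329125, (-1, 1, -1, 1, -1, 1, -1), 180, 270)
(0.003455973340329125, (-1, -1, -1, -1, -1, -1, -1), 0, 90)
(0.028339315645566313, (-1, 1, 1, 1, 1, 1, 1), 0, 90)
(0.028339315645566313, (-1, -1, 1, -1, 1, -1, 1), 180, 270)
(0.028430639305345756, (-1, 1, 1, 1, 1, 1, 1), 90, 180)
(0.028430639305345867, (-1, -1, 1, -1, 1, -1, 1), 270, 0)
(0.028456705977689258, (-1, -1, 1, -1, 1, -1, 1), 90, 180)
(0.02845670597768937, (-1, 1, 1, 1, 1, 1, 1), 270, 0)
```

drive_tool([
  [[-4, -4.5, -0.7], [0, 0, 0], -1],
  [[-4, -4.5, -0.7], [0, 0, 0], -1],
  [[-4, -4.5, -0.7], [0, 0, 0], -1],
  [[-4, -4.5, -0.7], [0, 0, 0], -1],
  [[-4, -4.5, -0.7], [0, 0, 0], -1],
])

```text
time: 0.72
position: [0.3144, 0.3474, 0.3272]
tool_rot: [-0.457, -3.108, 0.0]
ft_force: [0.6, 0.8, 0.5]
grip_width: 0.514
grip_force: 0.0
```

```bash
cat > lg.py <<'E'
from h import *
import json
np.set_printoptions(precision=4,suppress=True)
s=ctrl.get_state(); L=json.load(open("log.json"))
L.append([list(map(float,s[k])) for k in ("joint_positions","position","tool_rot")]); json.dump(L,open("log.json","w"))
print(s["time"],np.array(s["position"]),np.array(s["joint_positions"]),np.array(s["ft_force"]))
print(R.from_rotvec(s["tool_rot"]).as_matrix())
E
python3 lg.py
```

```text
0.725 [0.3144 0.3474 0.3272] [-0.996  -0.0842  0.098   1.8296  0.0084  1.3958  0.3791] [0.5751 0.7999 0.4526]
[[-0.9577  0.2877 -0.    ]
 [ 0.2877  0.9577 -0.0001]
 [-0.     -0.0001 -1.    ]]
```

drive_tool([
  [[-4, -4.5, -0.7], [0, 0, -8], -1],
  [[-4.5, -4, -0.7], [0, 0, -8], -1],
  [[-5, -3, -0.7], [0, 0, -8], -1],
  [[-5, -2.5, -0.7], [0, 0, 0], -1],
  [[0, 0, 0], [0, 0, 0], -1],
])

```text
time: 1.35
position: [0.4774, 0.2003, 0.3551]
tool_rot: [0.201, -3.125, -0.002]
ft_force: [-13.2, 0.8, 5.2]
grip_width: 0.029
grip_force: 6.4
```

```bash
python3 lg.py
```

```text
1.35 [0.4774 0.2003 0.3551] [-0.8313  0.0112  0.3913  1.684  -0.0092  1.4566  1.2605] [-13.1912   0.7611   5.1913]
[[-0.9917 -0.1283 -0.0104]
 [-0.1284  0.9917  0.0005]
 [ 0.0103  0.0018 -0.9999]]
```

The wrist force reads −13 N along x, so the hand is touching the left post. I'm backing off now.

drive_tool([
  [[3, -1, 0], [0, 0, 0], -1],
  [[4, -4, 0], [0, 0, 0], -1],
  [[0, -4, 0], [0, 0, 0], -1],
  [[0, 0, 0], [0, 0, 0], -1],
])

```text
time: 1.85
position: [0.4221, 0.0982, 0.3555]
tool_rot: [-0.191, 3.135, 0.001]
ft_force: [0.1, -1.2, 0.7]
grip_width: 0.009
grip_force: 0.0
```

```bash
python3 lg.py
python3 - <<'E'
from h import *
c=ctrl.get_image("scene"); cv2.imwrite("pics/scene1.png",cv2.cvtColor(c,cv2.COLOR_RGB2BGR))
E
```

```text
1.85 [0.4221 0.0982 0.3555] [-0.79   -0.2077  0.4308  1.8617  0.086   1.4686  1.3164] [ 0.0826 -1.2428  0.7165]
[[-0.9926 -0.1215  0.0005]
 [-0.1215  0.9926  0.0009]
 [-0.0006  0.0009 -1.    ]]
```

View pics/scene1.png

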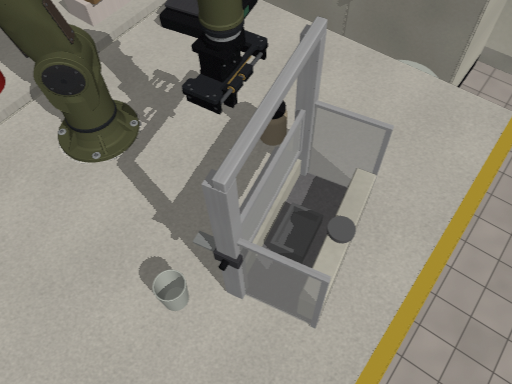

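The hand is clear, at about (215,85) in the image, and the hood and jar haven't moved. Now I'll fit the link lengths and plan a reachable tilted pose.

```bash
cat > kin.py <<'E'
from h import *
import json
from scipy.optimize import least_squares
sg=[-1,1,-1,1,-1,1,-1]
def Rs(q):
    r=np.eye(3); out=[]
    for i in range(7):
        r=r@R.from_euler("zyzyzyz"[i],sg[i]*q[i]).as_matrix(); out.append(r)
    return out
A7=R.from_euler("z",90,degrees=True).as_matrix()
def rows(q):
    o=Rs(q); return np.column_stack([[0,0,1],o[1][:,2],o[1][:,0],o[3][:,2],o[3][:,0],o[5][:,2],o[5][:,0]])
L=json.load(open("log.json"))
M=np.vstack([rows(l[0]) for l in L]); y=np.hstack([l[1] for l in L])
X=np.linalg.lstsq(M,y,rcond=1e-4)[0]; res=np.abs(M@X-y).max()
def fk(q): return rows(q)@X, Rs(q)[6]@A7
lo=np.array([-2.86,-.3,-1.38,.06,-1.56,.09,-2.69])+.04; hi=np.array([2.86,2.09,1.24,2.45,4.7,2.05,2.69])-.04
lo[5]=.1
def ik(p,Rt,q0,w=.01):
    def f(q):
        P,Q=fk(q); return np.r_[(P-p)*10,R.from_matrix(Rt.T@Q).as_rotvec()*3,w*(q-q0)]
    s=least_squares(f,np.clip(q0,lo+1e-3,hi-1e-3),bounds=(lo,hi)); P,Q=fk(s.x)
    return s.x,np.linalg.norm(P-p),np.linalg.norm(R.from_matrix(Rt.T@Q).as_rotvec())
E
python3 - <<'E'
from kin import *
np.set_printoptions(precision=3,suppress=True)
print("X",X,"res",res)
hx=np.array([.982,.19,0]);hx/=np.linalg.norm(hx); hy=np.array([-hx[1],hx[0],0]); z=np.array([0,0,1.])
q0=np.array(L[-1][0]); rng=np.random.default_rng(0)
edge=np.array([.5134,.0306,0])
for tilt in (0,15,30,45,55):
  for yaw in (0,40,-40):
    fw=R.from_euler("z",yaw,degrees=True).apply(hx)
    t=np.radians(tilt); tz=np.cos(t)*fw-np.sin(t)*z; up=np.sin(t)*fw+np.cos(t)*z
    for nm,tx in (("camup",up),("camdn",-up)):
      Rt=np.column_stack([tx,np.cross(tz,tx),tz])
      # contact point on finger top 45mm ahead of TCP, 10 mm up, at lip edge z=0.095
      p=edge+.095*z-.045*tz-.010*up
      best=None
      for k in range(12):
        g=q0 if k==0 else rng.uniform(lo,hi)
        s,e,a=ik(p,Rt,g,1e-4)
        if e<.002 and a<.02:
          c=np.abs(s-q0).max()
          if best is None or c<best[0]: best=(c,s)
      print(tilt,yaw,nm,p,best)
E
```

```text
X [-1.457  0.42  -0.032  0.613 -0.225 -1.247  0.103] res 0.02421164845768642
0 0 camup [0.469 0.022 0.085] None
0 0 camdn [0.469 0.022 0.085] None
0 40 camup [ 0.485 -0.004  0.085] None
0 40 camdn [ 0.485 -0.004  0.085] None
0 -40 camup [0.474 0.052 0.085] None
0 -40 camdn [0.474 0.052 0.085] None
15 0 camup [0.468 0.022 0.097] None
15 0 camdn [0.468 0.022 0.097] None
15 40 camup [ 0.484 -0.005  0.097] None
15 40 camdn [ 0.484 -0.005  0.097] None
15 -40 camup [0.473 0.053 0.097] None
15 -40 camdn [0.473 0.053 0.097] None
30 0 camup [0.47  0.022 0.109] None
30 0 camdn [0.47  0.022 0.109] None
30 40 camup [ 0.486 -0.004  0.109] None
30 40 camdn [ 0.486 -0.004  0.109] None
30 -40 camup [0.475 0.052 0.109] None
30 -40 camdn [0.475 0.052 0.109] None
45 0 camup [0.475 0.023 0.12 ] None
45 0 camdn [0.475 0.023 0.12 ] None
45 40 camup [0.489 0.    0.12 ] None
45 40 camdn [0.489 0.    0.12 ] None
45 -40 camup [0.479 0.049 0.12 ] None
45 -40 camdn [0.479 0.049 0.12 ] None
55 0 camup [0.48  0.024 0.126] None
55 0 camdn [0.48  0.024 0.126] None
55 40 camup [0.492 0.004 0.126] None
55 40 camdn [0.492 0.004 0.126] None
55 -40 camup [0.484 0.047 0.126] None
55 -40 camdn [0.484 0.047 0.126] None
```

Run:
```python
from kin import *
np.set_printoptions(precision=4,suppress=True)
for l in L:
    print((R.from_matrix(fk(l[0])[1]).inv()*R.from_rotvec(l[2])).magnitude(), l[0])
# only z links, grouped: h, L1, L2, L3
M2=M[:,[1,3]]; M3=np.column_stack([np.tile([0,0,1],len(L)),M2])
x=np.linalg.lstsq(M3,y,rcond=None); print(x[0],(M3@x[0]-y).reshape(-1,3))
```

```text
3.867575081035644e-16 [-1.264887544225886, 0.32176133839640286, -0.07010302978681979, 1.451546737510754, 0.02260843408662346, 1.3707998185388408, -0.056877517165688396]
4.544852781050019e-16 [-0.9959871630879797, -0.08417739235901388, 0.09795204653377564, 1.8296403285606446, 0.00838617274833053, 1.3957992326427302, 0.37909995706277055]
3.395826408908048e-16 [-0.8313479688201251, 0.011160408626337617, 0.3912647411335884, 1.6839626744649532, -0.009194764007757834, 1.4565566806898929, 1.2605080260393844]
1.8674668640007584e-16 [-0.7900425325357935, -0.2076645183663211, 0.430796402121749, 1.861650891784903, 0.08598256578273596, 1.468642049417881, 1.3164478245301119]
[-0.0548  0.4733  0.5154] [[-0.0243  0.0117 -0.0004]
 [-0.0205  0.0167 -0.0002]
 [-0.0109  0.0213 -0.0002]
 [-0.0138  0.0209  0.0007]]
```

drive_tool([
  [[0.5, -1, -1], [0, -9, 0], -1],
  [[0.5, -1, -1], [0, -9, 0], -1],
  [[0.5, -1, -1], [0, -9, 0], -1],
  [[0, 0, 0], [0, 0, 0], -1],
])

```text
time: 2.4
position: [0.4256, 0.0927, 0.36]
tool_rot: [-0.189, 2.933, 0.033]
ft_force: [0.1, -0.6, 0.4]
grip_width: 0.007
grip_force: 0.0
```

```bash
python3 lg.py
python3 - <<'E'
import re
s=open("kin.py").read()
s=s.replace("np.column_stack([[0,0,1],o[1][:,2],o[1][:,0],o[3][:,2],o[3][:,0],o[5][:,2],o[5][:,0]])","np.column_stack([[0,0,1],o[1][:,2],o[3][:,2],o[5][:,2],o[1][:,1],o[3][:,1]])")
s=s.replace("rcond=1e-4","rcond=1e-6")
open("kin.py","w").write(s)
from kin import *
np.set_printoptions(precision=4,suppress=True)
print(X,res,np.linalg.svd(M)[1]); print((M@X-y).reshape(-1,3))
E
```

```text
2.4 [0.4256 0.0927 0.36  ] [-0.1086 -0.293  -0.1442  1.9488 -0.0271  1.2804  1.4537] [ 0.1278 -0.5617  0.4125]
[[-0.9715 -0.1293  0.1988]
 [-0.1248  0.9916  0.0349]
 [-0.2016  0.0091 -0.9794]]
[ 0.2495  0.4678  0.5131  0.299  -0.0156 -0.0109] 2.282440887529935e-05 [3.8805 3.1393 2.1935 0.4106 0.3209 0.0588]
[[ 0. -0. -0.]
 [-0. -0.  0.]
 [ 0.  0.  0.]
 [-0.  0. -0.]
 [-0. -0.  0.]]
```

```bash
cat > plan.py <<'E'
from kin import *
np.set_printoptions(precision=3,suppress=True)
hx=np.array([.982,.19,0]);hx/=np.linalg.norm(hx); hy=np.array([-hx[1],hx[0],0]); z=np.array([0,0,1.])
edge=np.array([.5134,.0306,0])
def pose(tilt,yaw,roll,off=0,ze=.095,ahead=.045,perp=.010):
    fw=R.from_euler("z",yaw,degrees=True).apply(hx)
    t=np.radians(tilt); tz=np.cos(t)*fw-np.sin(t)*z; up=np.sin(t)*fw+np.cos(t)*z
    tx=R.from_rotvec(np.radians(roll)*tz).apply(up)
    return edge+off*hy+ze*z-ahead*tz-perp*up, np.column_stack([tx,np.cross(tz,tx),tz])
E
python3 - <<'E'
from plan import *
q0=np.array(L[-1][0]); rng=np.random.default_rng(0)
G=[q0]+[rng.uniform(lo,hi) for _ in range(14)]
for tilt in (0,20,40,55):
  for yaw in (0,45,-45,80,-80):
   for roll in (0,180):
    b=None
    for off in ((.0,) if abs(yaw)<50 else (-.08,.08)):
     p,Rt=pose(tilt,yaw,roll,off)
     for g in G:
      s,e,a=ik(p,Rt,g,1e-4)
      c=np.abs(s-q0).max()+ (e+a)*1000*(e>.002 or a>.02)
      if b is None or c<b[0]: b=(c,s,off,e,a)
    if b[3]<.002 and b[4]<.02: print(tilt,yaw,roll,b[2],b[1])
E
```

```text
0 45 0 0.0 [ 0.921  0.786 -0.314  2.204 -1.429  1.374  1.368]
0 45 180 0.0 [ 0.747  0.76  -0.14   2.21  -1.504  1.485 -1.753]
0 -45 0 0.0 [-1.193  0.774  0.308  2.409  1.582  1.357  1.551]
0 -45 180 0.0 [-0.161  0.881 -0.628  2.379  1.989  2.01  -1.397]
0 80 0 0.08 [ 0.492  0.859 -0.118  1.877 -1.14   1.663  1.163]
0 80 180 0.08 [ 0.206  0.87   0.207  1.888 -1.29   1.845 -1.897]
0 -80 0 -0.08 [-1.02   0.861  0.4    2.052  1.113  1.407  1.938]
0 -80 180 0.08 [-1.768  1.398  1.078  1.873  0.247  1.209 -0.559]
20 45 0 0.0 [ 0.804  0.456 -0.252  2.275 -1.387  1.147  1.106]
20 45 180 0.0 [ 0.3    0.456  0.278  2.292 -1.518  1.345 -1.995]
20 80 0 0.08 [ 0.684  0.648 -0.376  1.942 -0.915  1.331  0.929]
20 80 180 -0.08 [ 0.096  0.858  0.625  1.705 -1.185  1.926 -1.961]
20 -80 0 0.08 [-0.723  0.637 -0.176  1.913  1.029  1.615  2.043]
20 -80 180 0.08 [-1.795  1.186  1.2    1.949  0.088  1.082 -0.357]
40 45 0 0.0 [ 0.593  0.197 -0.176  2.269 -1.163  0.923  0.694]
40 45 180 0.0 [ 0.243  0.19   0.191  2.281 -1.218  0.978 -2.415]
40 -45 0 0.0 [-0.145  0.087 -0.496  2.41   1.345  0.877  2.437]
40 -45 180 0.0 [-0.145  0.087 -0.496  2.41   1.345  0.877 -0.704]
40 80 0 0.08 [ 0.531  0.407 -0.308  1.992 -0.795  1.171  0.728]
40 80 180 -0.08 [-0.149  0.702  0.833  1.793 -1.081  1.703 -2.043]
40 -80 0 0.08 [-0.538  0.424 -0.279  1.963  0.892  1.389  2.226]
40 -80 180 0.08 [-1.73   0.812  1.2    2.002  0.121  1.013 -0.291]
55 45 0 0.0 [-0.494  0.097  0.802  2.243 -0.915  0.869  0.333]
55 -45 180 0.0 [ 0.066  0.003 -0.533  2.309  0.88   0.71  -0.143]
55 80 0 -0.08 [ 0.275  0.396  0.147  1.83  -0.634  1.278  0.737]
55 80 180 -0.08 [-0.369  0.587  0.969  1.852 -0.955  1.502 -2.159]
55 -80 0 0.08 [-0.362  0.294 -0.341  1.982  0.723  1.219  2.431]
55 -80 180 -0.08 [-1.41   0.414  1.2    2.125  0.309  0.81  -0.098]
```

```bash
cat >> plan.py <<'E'
def pose2(tilt,yaw,roll,off=0,ze=.09,deep=.02):
    fw=R.from_euler("z",yaw,degrees=True).apply(hx); t=np.radians(tilt)
    tz=np.cos(t)*fw-np.sin(t)*z; up=np.sin(t)*fw+np.cos(t)*z
    m=np.cross(fw,z)*np.sign(yaw); tx=up if roll==0 else -up
    return edge+off*hy+ze*z+deep*hx-.06*tz-.05*m-.0095*up, np.column_stack([tx,np.cross(tz,tx),tz])
E
python3 - <<'E'
from plan import *
q0=np.array(L[-1][0]); rng=np.random.default_rng(0)
G=[q0]+[np.array(g) for g in ([.8,.6,-.25,2.25,-1.4,1.2,1.2],[.5,.6,0,2.25,-1.5,1.4,-1.8],[-1.2,.7,.3,2.4,1.6,1.35,1.5],[-.2,.8,-.6,2.4,2,1.9,-1.4])]
print(fk(q0)[0])
for tilt in (0,8,15,22):
  for yaw in (25,35,45,-25,-35,-45):
   pen=.07*np.cos(np.radians(tilt))*np.cos(np.radians(yaw))-.037*np.sin(np.radians(abs(yaw)))-.0375*np.sin(np.radians(tilt))*np.cos(np.radians(yaw))
   for roll in (0,180):
    for off in (.05,-.05):
     p,Rt=pose2(tilt,yaw,roll,off); ss=[ik(p,Rt,g,1e-4) for g in G]; ss=[s for s in ss if s[1]<.002 and s[2]<.02]
     if ss: s=min(ss,key=lambda s:np.abs(s[0]-q0).max()); print(tilt,yaw,roll,off,"pen %.3f"%pen,s[0],p)
E
```

```text
[0.426 0.093 0.36 ]
0 35 0 -0.05 pen 0.036 [ 1.07   0.793 -0.373  2.321 -1.52   1.311  1.496] [ 0.465 -0.023  0.081]
0 35 180 -0.05 pen 0.036 [ 1.07   0.793 -0.373  2.321 -1.52   1.311 -1.645] [ 0.465 -0.023  0.081]
0 45 0 0.05 pen 0.023 [ 0.947  0.801 -0.407  2.346 -1.496  1.286  1.514] [0.449 0.062 0.081]
0 45 0 -0.05 pen 0.023 [ 0.939  0.786 -0.244  2.194 -1.371  1.434  1.366] [ 0.468 -0.036  0.081]
0 45 180 0.05 pen 0.023 [ 0.89   0.786 -0.356  2.348 -1.52   1.324 -1.622] [0.449 0.062 0.081]
0 45 180 -0.05 pen 0.023 [ 0.642  0.769  0.052  2.204 -1.493  1.621 -1.736] [ 0.468 -0.036  0.081]
0 -45 0 0.05 pen 0.023 [-1.105  0.753  0.121  2.41   1.532  1.488  1.556] [0.446 0.076 0.081]
0 -45 180 0.05 pen 0.023 [-0.304  0.88  -0.596  2.387  1.849  2.01  -1.479] [0.446 0.076 0.081]
8 35 0 -0.05 pen 0.031 [ 1.085  0.644 -0.41   2.362 -1.52   1.192  1.386] [ 0.464 -0.024  0.089]
8 35 180 -0.05 pen 0.031 [ 1.085  0.644 -0.41   2.362 -1.52   1.192 -1.756] [ 0.464 -0.024  0.089]
8 45 0 0.05 pen 0.019 [ 0.914  0.635 -0.401  2.39  -1.52   1.201  1.406] [0.448 0.061 0.089]
8 45 0 -0.05 pen 0.01
[... 741 characters left out ...]
8 0.061 0.096]
15 45 180 -0.05 pen 0.015 [ 0.601  0.523  0.072  2.268 -1.428  1.382 -1.925] [ 0.467 -0.037  0.096]
22 35 0 -0.05 pen 0.020 [ 0.858  0.353 -0.256  2.404 -1.52   1.078  1.14 ] [ 0.465 -0.022  0.104]
22 35 180 -0.05 pen 0.020 [ 0.858  0.353 -0.256  2.404 -1.52   1.078 -2.001] [ 0.465 -0.022  0.104]
22 45 0 0.05 pen 0.010 [ 1.605  0.777 -1.196  2.41  -1.011  0.57   0.884] [0.449 0.062 0.104]
22 45 0 -0.05 pen 0.010 [ 0.856  0.424 -0.228  2.275 -1.301  1.169  1.07 ] [ 0.468 -0.036  0.104]
22 45 180 0.05 pen 0.010 [ 1.605  0.777 -1.196  2.41  -1.011  0.57  -2.258] [0.449 0.062 0.104]
22 45 180 -0.05 pen 0.010 [ 0.527  0.414  0.118  2.286 -1.386  1.285 -2.033] [ 0.468 -0.036  0.104]
```

```bash
cat >> plan.py <<'E'
O=edge+.055*hx
def corners(p,Q):  # body front corners and finger tips, in hood axes
    C=[[sx*.0375,sy*.095,-b] for sx in(1,-1) for sy in(1,-1) for b in(0,.1)]+[[sx*.0095,sy*.0585,.07] for sx in(1,-1) for sy in(1,-1)]
    W=np.array(C)@Q.T+p; H=W-O; return np.column_stack([H@hx,H@hy,W[:,2]])
def incr(p0,R0,p1,R1):  # tool-frame shift cm, turn deg
    return np.r_[R0.T@(p1-p0)*100, np.degrees(R.from_matrix(R0.T@R1).as_rotvec())]
E
python3 - <<'E'
from plan import *
s=ctrl.get_state(); q0=np.array(s["joint_positions"]); g=np.array([.9,.65,-.25,2.25,-1.4,1.3,1.3])
P=dict(tilt=8,yaw=42,roll=0,off=-.03)
def go(n,q,dz=0,**k):
    p,Q=pose2(**P,**k); p=p+dz*z; s=ik(p,Q,q,1e-4); c=corners(p,Q); print(n,s[0],"%.4f %.4f"%s[1:],p,"maxhx",c[:8].max(0),c[8:].max(0),"minz",c[:,2].min()); return s[0]
qA=go("A",g,ze=.075,deep=-.025); qB=go("B",qA,.16,ze=.075,deep=-.03)
qC=go("C",qA,ze=.075,deep=.02); qD=go("D",qC,ze=.12,deep=.02);qE=go("E",qD,ze=.2,deep=.02)
# joint interpolation q0->qB
N=12; last=fk(q0)
for k in range(1,N+1):
    n=fk(q0+(qB-q0)*k/N); c=corners(*n); print(incr(*last,*n), n[0], "maxhx",c[:,0].max(),"miny",c[:,1].min()); last=n
E
```

```text
A [ 0.965  0.655 -0.211  2.353 -1.38   1.33   1.404] 0.0000 0.0000 [ 0.418 -0.022  0.074] maxhx [-0.091  0.041  0.125] [-0.067  0.057  0.074] minz 0.03680778682675012
B [ 1.008  0.176 -0.255  2.41  -1.379  1.474  1.006] 0.0000 0.0000 [ 0.413 -0.023  0.234] maxhx [-0.096  0.041  0.285] [-0.072  0.057  0.234] minz 0.19680778682675013
C [ 0.996  0.689 -0.34   2.295 -1.418  1.241  1.355] 0.0000 0.0000 [ 0.462 -0.013  0.074] maxhx [-0.046  0.041  0.125] [-0.022  0.057  0.074] minz 0.03680778682675012
D [ 1.007  0.56  -0.36   2.322 -1.424  1.272  1.259] 0.0000 0.0000 [ 0.462 -0.013  0.119] maxhx [-0.046  0.041  0.17 ] [-0.022  0.057  0.119] minz 0.08180778682675013
E [ 1.024  0.332 -0.387  2.344 -1.436  1.344  1.068] 0.0000 0.0000 [ 0.462 -0.013  0.199] maxhx [-0.046  0.041  0.25 ] [-0.022  0.057  0.199] minz 0.16180778682675015
[ 2.149 -0.62   3.375 -4.788  5.853  8.993] [0.412 0.085 0.323] maxhx -0.08835813222773156 miny -0.0370269318382113
[ 1.612 -0.872  2.913 -5.066  5.506  9.357] [0.399 0.08  0.291] maxhx -0.08974075873033982 miny -0.05006907165023135
[ 1.073 -0.985  2.393 -5.411  5.
[... 439 characters left out ...]
.565 -0.197  0.05  -7.172  4.37   9.554] [0.371 0.07  0.221] maxhx -0.08621082595641573 miny -0.04718695906597355
[-0.746  0.227 -0.521 -7.619  4.363  9.312] [0.377 0.063 0.22 ] maxhx -0.08490994293142706 miny -0.04984387029463259
[-0.815  0.697 -1.058 -8.032  4.443  9.004] [0.385 0.051 0.222] maxhx -0.0850153318823093 miny -0.08156278723166799
[-0.773  1.19  -1.548 -8.397  4.608  8.644] [0.395 0.032 0.225] maxhx -0.08570177324281616 miny -0.11318640393280394
[-0.624  1.683 -1.984 -8.698  4.851  8.249] [0.405 0.008 0.23 ] maxhx -0.07615597667808639 miny -0.14415929866644026
[-0.381  2.153 -2.36  -8.928  5.162  7.833] [ 0.413 -0.023  0.234] maxhx -0.07195326370027018 miny -0.17383737933749385
```

```bash
sed -e '/^E$/d' > pl2.py <<'X'
from plan import *
s=ctrl.get_state(); q0=np.array(s["joint_positions"]); g=np.array([.9,.65,-.25,2.25,-1.4,1.3,1.3])
P=dict(tilt=8,yaw=37,roll=0,off=-.05)
def go(n,q,dz=0,**k):
    p,Q=pose2(**P,**k); p=p+dz*z; s=ik(p,Q,q,1e-4); c=corners(p,Q); print(n,s[0],"%.4f %.4f"%s[1:],p,"maxhx",c[:8].max(0),c[8:].max(0),"minz",c[:,2].min()); return s[0]
X
(cat pl2.py; cat <<'X'
qA=go("A",g,ze=.075,deep=-.025); qB=go("B",qA,.16,ze=.075,deep=-.03)
qC=go("C",qA,ze=.075,deep=.006); qE=go("E",qC,ze=.2,deep=.006)
N=15; last=fk(q0)
for k in range(1,N+1):
    n=fk(q0+(qB-q0)*k/N); c=corners(*n); print(np.round(incr(*last,*n),1).tolist(), n[0], "maxhx %.3f miny %.3f"%(c[:,0].max(),c[:,1].min())); last=n
X
) | python3 -
```

```text
A [ 0.99   0.648 -0.206  2.383 -1.446  1.321  1.435] 0.0000 0.0000 [ 0.421 -0.035  0.074] maxhx [-0.097  0.032  0.125] [-0.067  0.043  0.074] minz 0.03680778682675012
B [ 2.07   0.555 -1.34   2.41  -1.115  1.048  0.847] 0.0012 0.0040 [ 0.416 -0.036  0.234] maxhx [-0.102  0.032  0.285] [-0.072  0.043  0.234] minz 0.19680778682675013
C [ 1.046  0.676 -0.333  2.344 -1.467  1.237  1.403] 0.0000 0.0000 [ 0.451 -0.029  0.074] maxhx [-0.066  0.032  0.125] [-0.036  0.043  0.074] minz 0.03680778682675012
E [ 1.068  0.296 -0.374  2.397 -1.481  1.34   1.092] 0.0000 0.0000 [ 0.451 -0.029  0.199] maxhx [-0.066  0.032  0.25 ] [-0.036  0.043  0.199] minz 0.16180778682675015
[1.0, -0.9, 4.1, -2.1, 4.5, 7.5] [0.425 0.084 0.318] maxhx -0.078 miny -0.036
[0.8, -1.2, 3.8, -2.6, 4.4, 7.9] [0.422 0.074 0.278] maxhx -0.072 miny -0.052
[0.5, -1.4, 3.5, -3.1, 4.3, 8.3] [0.416 0.065 0.242] maxhx -0.068 miny -0.066
[0.3, -1.5, 3.0, -3.6, 4.2, 8.5] [0.409 0.057 0.21 ] maxhx -0.066 miny -0.077
[0.0, -1.4, 2.5, -4.2, 4.1, 8.7] [0.402 0.051 0.183] maxhx -0.066 miny -0.084
[-0.2, -1.2, 1.9, -4.7, 4.0, 8.7] [0.395 0.047 0.162] maxhx -0.069 miny -0.085
[-0.3, -0.9, 1.2, -5.2, 3.9, 8.6] [0.389 0.045 0.148] maxhx -0.073 miny -0.083
[-0.3, -0.6, 0.6, -5.7, 4.0, 8.5] [0.386 0.043 0.139] maxhx -0.076 miny -0.076
[-0.3, -0.2, 0.0, -6.1, 4.0, 8.2] [0.386 0.041 0.137] maxhx -0.078 miny -0.067
[-0.1, 0.3, -0.5, -6.5, 4.1, 7.8] [0.389 0.037 0.141] maxhx -0.081 miny -0.082
[0.2, 0.7, -1.0, -6.8, 4.3, 7.4] [0.394 0.03  0.15 ] maxhx -0.084 miny -0.104
[0.6, 1.1, -1.5, -7.0, 4.5, 6.9] [0.4   0.02  0.165] maxhx -0.082 miny -0.126
[1.0, 1.4, -1.8, -7.0, 4.8, 6.3] [0.407 0.006 0.184] maxhx -0.075 miny -0.147
[1.5, 1.6, -2.1, -7.0, 5.1, 5.7] [ 0.413 -0.013  0.208] maxhx -0.071 miny -0.167
[2.1, 1.7, -2.3, -6.9, 5.3, 5.1] [ 0.416 -0.037  0.234] maxhx -0.071 miny -0.186
```

```bash
cat > toA.py <<'E'
import sys
exec(open("pl2.py").read())
qA=go("A",g,ze=.075,deep=-.025); N=int(sys.argv[1]); last=fk(q0)
for k in range(1,N+1):
    n=fk(q0+(qA-q0)*k/N); c=corners(*n); print(np.round(incr(*last,*n),1).tolist(), n[0], "maxhx %.3f miny %.3f minz %.3f"%(c[:,0].max(),c[:,1].min(),c[:,2].min())); last=n
E
python3 toA.py 14
```

```text
A [ 0.99   0.648 -0.206  2.383 -1.446  1.321  1.435] 0.0000 0.0000 [ 0.421 -0.035  0.074] maxhx [-0.097  0.032  0.125] [-0.067  0.043  0.074] minz 0.03680778682675012
[1.5, -0.5, 4.3, -4.6, 6.2, 6.3] [0.421 0.087 0.315] maxhx -0.084 miny -0.035 minz 0.239
[1.1, -0.8, 3.8, -5.0, 5.7, 6.8] [0.414 0.083 0.275] maxhx -0.082 miny -0.049 minz 0.195
[0.6, -1.1, 3.3, -5.3, 5.3, 7.2] [0.406 0.079 0.24 ] maxhx -0.077 miny -0.060 minz 0.157
[0.2, -1.2, 2.8, -5.7, 4.8, 7.5] [0.399 0.077 0.211] maxhx -0.072 miny -0.067 minz 0.126
[-0.2, -1.2, 2.2, -6.2, 4.3, 7.7] [0.393 0.075 0.186] maxhx -0.070 miny -0.071 minz 0.101
[-0.5, -1.1, 1.7, -6.6, 3.9, 7.9] [0.389 0.073 0.166] maxhx -0.070 miny -0.071 minz 0.084
[-0.9, -0.9, 1.1, -7.0, 3.5, 8.0] [0.388 0.07  0.15 ] maxhx -0.071 miny -0.068 minz 0.071
[-1.1, -0.7, 0.5, -7.3, 3.2, 8.0] [0.39  0.065 0.136] maxhx -0.069 miny -0.063 minz 0.064
[-1.4, -0.4, 0.0, -7.7, 2.9, 7.9] [0.394 0.058 0.125] maxhx -0.067 miny -0.056 minz 0.059
[-1.5, -0.1, -0.4, -8.0, 2.7, 7.9] [0.4   0.047 0.115] maxhx -0.068 miny -0.084 minz 0.051
[-1.6, 0.3, -0.9, -8.3, 2.5, 7.8] [0.406 0.032 0.106] maxhx -0.071 miny -0.112 minz 0.045
[-1.7, 0.7, -1.2, -8.5, 2.4, 7.7] [0.413 0.013 0.096] maxhx -0.069 miny -0.139 minz 0.042
[-1.7, 1.1, -1.5, -8.7, 2.3, 7.6] [ 0.418 -0.009  0.086] maxhx -0.065 miny -0.164 minz 0.039
[-1.7, 1.4, -1.7, -8.8, 2.2, 7.5] [ 0.421 -0.035  0.074] maxhx -0.067 miny -0.185 minz 0.037
```

drive_tool([
  [[1.5, -0.5, 4.3], [-4.6, 6.2, 6.3], 1],
  [[1.1, -0.8, 3.8], [-5.0, 5.7, 6.8], 1],
  [[0.6, -1.1, 3.3], [-5.3, 5.3, 7.2], 1],
  [[0.2, -1.2, 2.8], [-5.7, 4.8, 7.5], 1],
  [[-0.2, -1.2, 2.2], [-6.0, 4.2, 7.5], 1],
  [[0, 0, 0], [0, 0, 0], 1],
])

```text
time: 3.15
position: [0.3918, 0.0763, 0.1851]
tool_rot: [-0.628, -2.686, -0.692]
ft_force: [0.6, 0.1, 0.5]
grip_width: 0.604
grip_force: 0.0
```

```bash
python3 lg.py; python3 toA.py 11
```

```text
3.15 [0.3918 0.0763 0.1851] [ 0.0132  0.0385  0.1029  2.111  -0.5385  1.3015  1.4566] [0.643  0.0784 0.4666]
[[-0.8608  0.4792 -0.1714]
 [ 0.3367  0.7887  0.5143]
 [ 0.3816  0.385  -0.8403]]
A [ 0.99   0.648 -0.206  2.383 -1.446  1.321  1.435] 0.0000 0.0000 [ 0.421 -0.035  0.074] maxhx [-0.097  0.032  0.125] [-0.067  0.043  0.074] minz 0.03680778682675012
[-0.5, -1.1, 1.5, -4.7, 2.9, 6.7] [0.389 0.074 0.166] maxhx -0.070 miny -0.070 minz 0.083
[-0.8, -1.0, 1.1, -5.1, 2.7, 6.7] [0.387 0.071 0.15 ] maxhx -0.072 miny -0.070 minz 0.070
[-0.9, -0.8, 0.8, -5.5, 2.6, 6.7] [0.387 0.067 0.136] maxhx -0.072 miny -0.067 minz 0.060
[-1.1, -0.6, 0.4, -5.9, 2.4, 6.7] [0.388 0.062 0.124] maxhx -0.071 miny -0.063 minz 0.053
[-1.2, -0.4, 0.1, -6.2, 2.4, 6.6] [0.391 0.055 0.113] maxhx -0.070 miny -0.058 minz 0.048
[-1.3, -0.1, -0.3, -6.5, 2.3, 6.5] [0.395 0.046 0.105] maxhx -0.071 miny -0.079 minz 0.042
[-1.3, 0.2, -0.6, -6.8, 2.3, 6.4] [0.401 0.035 0.097] maxhx -0.073 miny -0.103 minz 0.037
[-1.3, 0.5, -0.9, -7.0, 2.3, 6.3] [0.406 0.022 0.091] maxhx -0.076 miny -0.126 minz 0.035
[-1.2, 0.8, -1.1, -7.2, 2.3, 6.2] [0.412 0.006 0.085] maxhx -0.070 miny -0.147 minz 0.034
[-1.1, 1.1, -1.3, -7.4, 2.4, 6.1] [ 0.417 -0.013  0.08 ] maxhx -0.067 miny -0.167 minz 0.035
[-1.0, 1.4, -1.4, -7.5, 2.5, 6.0] [ 0.421 -0.035  0.074] maxhx -0.067 miny -0.185 minz 0.037
```

drive_tool([
  [[-0.5, -1.1, 1.5], [-4.7, 2.9, 6.7], 1],
  [[-0.8, -1.0, 1.1], [-5.1, 2.7, 6.7], 1],
  [[-0.9, -0.8, 0.8], [-5.5, 2.6, 6.7], 1],
  [[-1.1, -0.6, 0.4], [-5.9, 2.4, 6.7], 1],
  [[-1.2, -0.4, 0.1], [-6.2, 2.4, 6.6], 1],
  [[-1.3, -0.1, -0.3], [-6.5, 2.3, 6.5], 1],
  [[0, 0, 0], [0, 0, 0], 1],
])

```text
time: 4.03
position: [0.397, 0.047, 0.1065]
tool_rot: [-1.409, -1.816, -1.232]
ft_force: [-0.1, -0.3, 0.4]
grip_width: 1.002
grip_force: 0.0
```

```bash
python3 lg.py; python3 toA.py 6
python3 - <<'E'
from h import *
s=ctrl.get_state(); im=ctrl.get_image("wrist"); cv2.imwrite("pics/w1.png",cv2.cvtColor(im,cv2.COLOR_RGB2BGR))
import pickle; pickle.dump({k:s[k] for k in("position","tool_rot")},open("w1.pkl","wb"))
E
```

```text
4.025 [0.397  0.047  0.1065] [ 0.2596  0.3743  0.2362  2.2659 -1.1008  1.3934  1.4998] [-0.0978 -0.2782  0.4429]
[[-0.3181  0.9404  0.1207]
 [ 0.4598  0.0417  0.887 ]
 [ 0.8291  0.3376 -0.4457]]
A [ 0.99   0.648 -0.206  2.382 -1.446  1.321  1.435] 0.0000 0.0000 [ 0.421 -0.035  0.074] maxhx [-0.097  0.032  0.125] [-0.067  0.043  0.074] minz 0.03680778682675012
[-1.5, -0.1, -0.5, -5.4, 1.3, 5.6] [0.4   0.036 0.096] maxhx -0.072 miny -0.101 minz 0.035
[-1.4, 0.2, -0.6, -5.7, 1.5, 5.6] [0.404 0.024 0.087] maxhx -0.077 miny -0.121 minz 0.030
[-1.2, 0.5, -0.8, -5.9, 1.8, 5.4] [0.408 0.011 0.08 ] maxhx -0.075 miny -0.139 minz 0.027
[-0.9, 0.8, -0.9, -6.1, 2.1, 5.3] [ 0.412 -0.003  0.076] maxhx -0.071 miny -0.156 minz 0.027
[-0.6, 1.1, -1.0, -6.2, 2.4, 5.1] [ 0.416 -0.018  0.074] maxhx -0.068 miny -0.171 minz 0.030
[-0.3, 1.3, -1.1, -6.3, 2.8, 5.0] [ 0.421 -0.035  0.074] maxhx -0.067 miny -0.185 minz 0.037
```

View pics/w1.png

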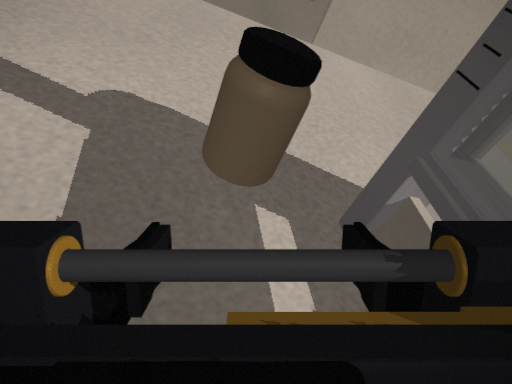

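The wrist view shows the jar standing at (262,110), well ahead, with the left post and lip end on the right near (400,180). I'm carrying on to the pose in front of the lip.

drive_tool([
  [[-1.4, -0.1, -0.5], [-5.4, 1.3, 5.6], 1],
  [[-1.3, 0.2, -0.6], [-5.7, 1.5, 5.6], 1],
  [[-1.0, 0.5, -0.8], [-5.9, 1.8, 5.4], 1],
  [[-0.8, 0.8, -0.9], [-6.1, 2.1, 5.3], 1],
  [[-0.5, 1.1, -1.0], [-6.2, 2.4, 5.1], 1],
  [[-0.3, 1.3, -1.1], [-6.3, 2.8, 5.0], 1],
  [[0, 0, 0], [0, 0, 0], 1],
])

```text
time: 4.95
position: [0.4214, -0.0336, 0.0805]
tool_rot: [-1.861, -0.827, -1.625]
ft_force: [0.2, 0.0, -0.3]
grip_width: 0.999
grip_force: 0.0
```

```bash
python3 lg.py; python3 toA.py 1
python3 - <<'E'
from h import *
s=ctrl.get_state(); im=ctrl.get_image("wrist"); cv2.imwrite("pics/w2.png",cv2.resize(cv2.cvtColor(im,cv2.COLOR_RGB2BGR),None,fx=1.5,fy=1.5))
import pickle; pickle.dump({k:s[k] for k in("position","tool_rot")},open("w2.pkl","wb"))
E
```

```text
4.95 [ 0.4214 -0.0336  0.0805] [ 0.6553  0.6248  0.1124  2.4002 -1.5534  1.5015  1.455 ] [ 0.1803  0.0299 -0.2679]
[[ 0.089   0.7404  0.6662]
 [ 0.1031 -0.6722  0.7332]
 [ 0.9907  0.0034 -0.1362]]
A [ 0.99   0.649 -0.206  2.382 -1.446  1.321  1.435] 0.0000 0.0000 [ 0.421 -0.035  0.074] maxhx [-0.097  0.032  0.125] [-0.067  0.043  0.074] minz 0.03680778682675012
[-0.7, 0.0, -0.0, 0.2, -0.2, 0.2] [ 0.421 -0.035  0.074] maxhx -0.067 miny -0.185 minz 0.037
```

View pics/w2.png

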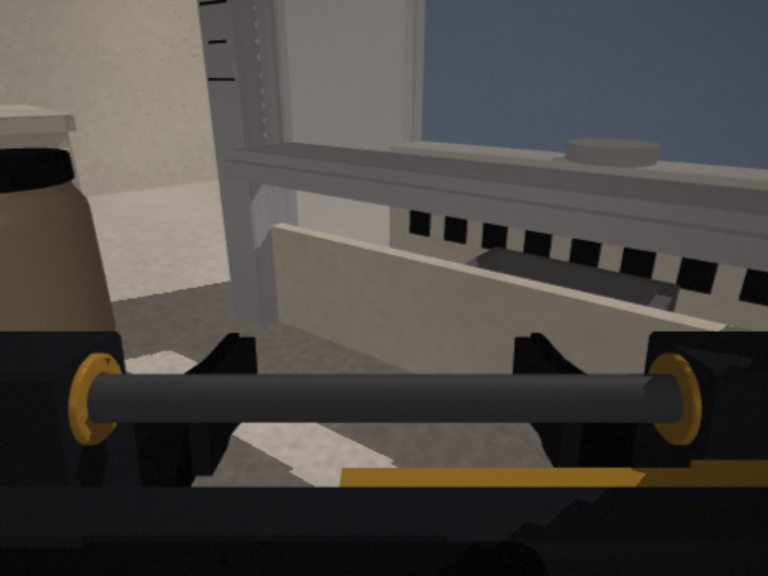

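The wrist camera sees the lip running from its left end at about (230,155) rightward, the apron below it from (272,228), and the fingertips low in front at (240,345) and (530,345). I'll work out the lip's height from its left front corner.

Run:
```python
from plan import *
import pickle
s=pickle.load(open("w2.pkl","rb")); c=cam("wrist",s)
for zz in (.09,.104,.11,.12,.134): print(zz,np.array(proj(c,edge+.14*hy+zz*z))*1.5, np.array(proj(c,edge+0*hy+zz*z))*1.5)
print("apron top",np.array(proj(c,O-.005*hx+.14*hy+.07*z))*1.5,np.array(proj(c,O-.005*hx+.07*z))*1.5)
im=cv2.imread("pics/w2.png"); cr=im[130:260,200:400]; cv2.imwrite("pics/w2c.png",cv2.resize(cr,None,fx=3.5,fy=3.5,interpolation=cv2.INTER_CUBIC))
```

```text
0.09 [227.066 216.012] [447.627 269.281]
0.104 [224.152 190.679] [449.454 235.526]
0.11 [222.868 179.521] [450.267 220.503]
0.12 [220.681 160.509] [451.665 194.679]
0.134 [217.515 132.98 ] [453.716 156.774]
apron top [295.379 231.277] [497.697 279.757]
```

View pics/w2c.png

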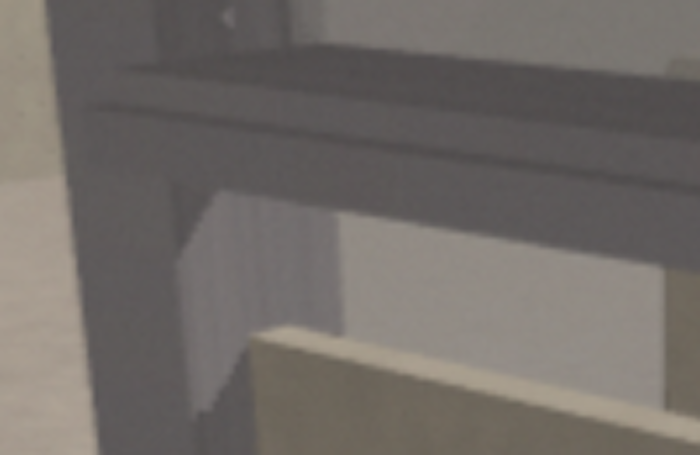

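drive_tool([
  [[0.1, 0.5, 0.7], [0, 0, 0], 1],
  [[0.1, 0.5, 0.7], [0, 0, 0], 1],
  [[0.1, 0.5, 0.7], [0, 0, 0], 1],
  [[0.1, 0.5, 0.6], [0, 0, 0], 1],
  [[0, 0, 0], [0, 0, 0], 1],
])

```text
time: 5.62
position: [0.455, -0.0248, 0.0808]
tool_rot: [-1.858, -0.833, -1.622]
ft_force: [-0.2, -0.3, 0.6]
grip_width: 1.0
grip_force: 0.0
```

```bash
python3 lg.py
cat > chk.py <<'E'
from plan import *
s=ctrl.get_state(); Q=R.from_rotvec(s["tool_rot"]).as_matrix(); p=np.array(s["position"]); c=corners(p,Q)
print("body max hx",c[:8,0].max(),"tip max hx",c[8:,0].max(),"contact z",(p+Q@[.0095,.05,.055])[2],"hx in tool",Q.T@hx,"up",Q.T@z,"ft",s["ft_force"],s["joint_positions"])
E
python3 chk.py
```

```text
5.625 [ 0.455  -0.0248  0.0808] [ 0.8228  0.6296 -0.1321  2.3542 -1.5526  1.3556  1.4115] [-0.1843 -0.2801  0.6081]
[[ 0.088   0.7437  0.6627]
 [ 0.1054 -0.6685  0.7362]
 [ 0.9905  0.0051 -0.1372]]
body max hx -0.061563080355383236 tip max hx -0.031227858459515905 contact z 0.08293433583625211 hx in tool [0.106 0.603 0.79 ] up [ 0.991  0.005 -0.137] ft [-0.184 -0.28   0.608] [ 0.823  0.63  -0.132  2.354 -1.553  1.356  1.412]
```

drive_tool([
  [[0.8, 0, -0.11], [0, 0, 0], 1],
  [[0.8, 0, -0.11], [0, 0, 0], 1],
  [[0.8, 0, -0.11], [0, 0, 0], 1],
  [[0.5, 0, -0.07], [0, 0, 0], 1],
  [[0.5, 0, -0.07], [0, 0, 0], 1],
  [[0.5, 0, -0.07], [0, 0, 0], 1],
  [[0.5, 0, -0.07], [0, 0, 0], 1],
])

```text
time: 6.5
position: [0.4538, -0.0262, 0.1243]
tool_rot: [-1.863, -0.823, -1.622]
ft_force: [0.6, 1.8, -3.0]
grip_width: 0.995
grip_force: 1.5
```

```bash
python3 chk.py
python3 - <<'E'
from h import *
s=ctrl.get_state(); im=ctrl.get_image("wrist"); cv2.imwrite("pics/w3.png",cv2.resize(cv2.cvtColor(im,cv2.COLOR_RGB2BGR),None,fx=1.5,fy=1.5))
import pickle; pickle.dump({k:s[k] for k in("position","tool_rot")},open("w3.pkl","wb"))
E
```

```text
body max hx -0.06337867714783339 tip max hx -0.03273879147713748 contact z 0.12612261354442791 hx in tool [0.11  0.598 0.794] up [ 0.99  -0.    -0.138] ft [ 0.638  1.835 -2.996] [ 0.832  0.497 -0.14   2.385 -1.546  1.366  1.304]
```

View pics/w3.png

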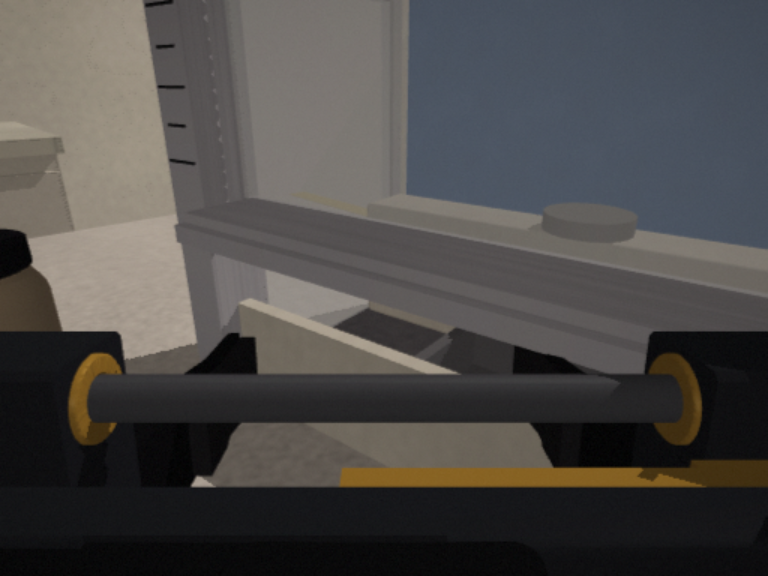

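The fingers carry about 3 N and the lip has begun to rise. Its left front corner is now near (178,238), with the right finger under the lip at (540,345).

Run:
```python
from plan import *
import pickle
s=pickle.load(open("w3.pkl","rb")); c=cam("wrist",s)
for zz in (.12,.13,.14): print(zz,np.array(proj(c,edge+.14*hy+zz*z))*1.5, np.array(proj(c,edge+zz*z))*1.5)
```

```text
0.12 [177.273 255.803] [401.171 330.592]
0.13 [174.227 237.005] [401.532 305.324]
0.14 [171.09  217.644] [401.907 278.971]
```

drive_tool([
  [[0.6, 0, -0.08], [0, 0, 0], 1],
  [[0.6, 0, -0.08], [0, 0, 0], 1],
  [[0.6, 0, -0.08], [0, 0, 0], 1],
  [[0.6, 0, -0.08], [0, 0, 0], 1],
  [[0.6, 0, -0.08], [0, 0, 0], 1],
  [[0.6, 0, -0.08], [0, 0, 0], 1],
  [[0.5, 0, -0.07], [0, 0, 0], 1],
  [[0, 0, 0], [0, 0, 0], 1],
])

```text
time: 7.55
position: [0.4542, -0.0261, 0.1664]
tool_rot: [-1.862, -0.825, -1.624]
ft_force: [-0.5, 0.1, -0.0]
grip_width: 1.0
grip_force: 0.4
```

```bash
python3 chk.py
python3 - <<'E'
from h import *
import pickle
s=ctrl.get_state(); pickle.dump({k:s[k] for k in("position","tool_rot")},open("w4.pkl","wb"))
w=ctrl.get_image("wrist"); t=ctrl.get_image("top")
for n,i in(("w4",w),("t4",t)): cv2.imwrite(f"pics/{n}.png",cv2.cvtColor(i,cv2.COLOR_RGB2BGR))
a=cv2.resize(cv2.imread("pics/w4.png")[60:260,60:460],None,fx=2,fy=2); b=cv2.resize(cv2.imread("pics/t4.png")[190:240,280:345],(400,300),interpolation=cv2.INTER_CUBIC)
o=np.zeros((600,800,3),np.uint8);
a=cv2.resize(a,(600,300)); o[:300,:600]=a; o[300:,:400]=b; cv2.imwrite("pics/c4.png",o)
E
```

```text
body max hx -0.06303966042456084 tip max hx -0.03233554535874881 contact z 0.16841043856104757 hx in tool [0.108 0.598 0.794] up [ 0.991  0.002 -0.136] ft [-0.488  0.098 -0.049] [ 0.835  0.373 -0.146  2.401 -1.538  1.38   1.196]
```

View pics/c4.png

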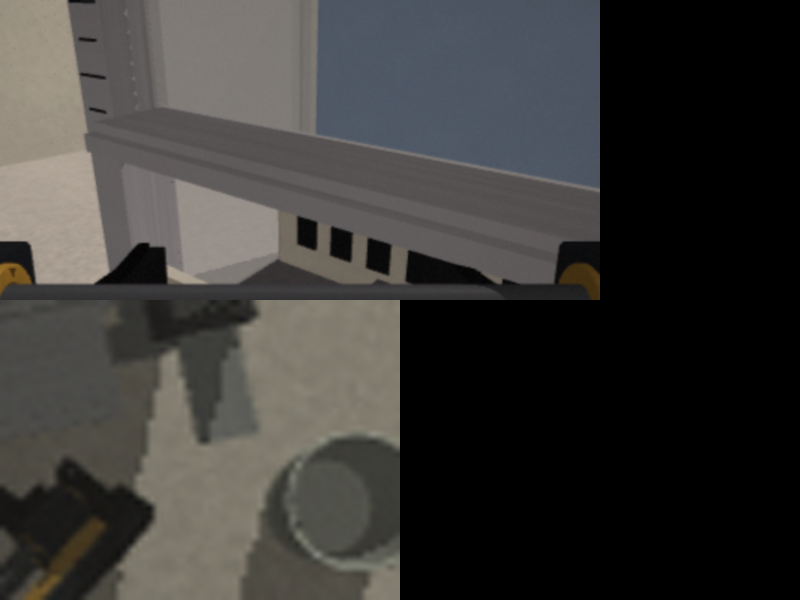

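The wrist crop shows the lip's left front corner at raw pixels (119,149) for the step and (120,160) for the lower edge. The top crop shows the pointer's front corners at (313,214) and (322,212). From here I'll measure numerically, without viewing more pictures.

Run:
```python
from plan import *
import pickle
s=pickle.load(open("w4.pkl","rb")); c=cam("wrist",s)
for zz in (.16,.17,.18): print(zz,proj(c,edge+.14*hy+zz*z), proj(c,edge+zz*z), proj(c,edge+.006*hx+(zz+.014)*z+.14*hy), proj(c,edge+.006*hx+(zz+.014)*z))
# vertical intensity profile at a few columns crossing the lip front
g=cv2.cvtColor(cv2.imread("pics/w4.png"),cv2.COLOR_BGR2GRAY)
for u in (150,200,250): print(u,[(v,int(g[v,u])) for v in range(125,215,2)])
```

```text
0.16 (np.float64(118.24812958129237), np.float64(173.3368636043853)) (np.float64(267.05412676479676), np.float64(224.38732791974059)) (np.float64(122.5137394358988), np.float64(154.02848262648752)) (np.float64(273.8076974844856), np.float64(197.21166285529836))
0.17 (np.float64(116.25514601092843), np.float64(160.8658736730789)) (np.float64(267.31972613788776), np.float64(207.6625871984926)) (np.float64(120.57675967968001), np.float64(141.23203790490632)) (np.float64(274.21633581542045), np.float64(179.83646764615054))
0.18 (np.float64(114.20292326029764), np.float64(148.02419768513232)) (np.float64(267.5966599698703), np.float64(190.22411781150424)) (np.float64(118.58200976972827), np.float64(128.05394098668899)) (np.float64(274.64249799102345), np.float64(161.7161631340466))
150 [(125, 87), (127, 85), (129, 86), (131, 96), (133, 85), (135, 83), (137, 82), (139, 82), (141, 86), (143, 83), (145, 82), (147, 84), (149, 95), (151, 94), (153, 94), (155, 82), (157, 85), (159, 92), (161, 91), (163, 93), (165, 92), (167, 93), (169, 93), (171, 112), (173, 112), (175, 114), (177, 116), (179, 
[... 549 characters left out ...]
), (185, 100), (187, 144), (189, 144), (191, 143), (193, 144), (195, 147), (197, 147), (199, 143), (201, 145), (203, 145), (205, 143), (207, 145), (209, 145), (211, 146), (213, 146)]
250 [(125, 122), (127, 123), (129, 124), (131, 125), (133, 123), (135, 123), (137, 124), (139, 125), (141, 122), (143, 123), (145, 123), (147, 103), (149, 80), (151, 84), (153, 82), (155, 84), (157, 82), (159, 81), (161, 82), (163, 83), (165, 84), (167, 84), (169, 84), (171, 81), (173, 92), (175, 92), (177, 94), (179, 92), (181, 87), (183, 83), (185, 84), (187, 94), (189, 93), (191, 94), (193, 96), (195, 92), (197, 95), (199, 92), (201, 99), (203, 107), (205, 108), (207, 109), (209, 106), (211, 107), (213, 109)]
```

drive_tool([
  [[0.3, 0, -0.04], [0, 0, 0], 1],
  [[0.3, 0, -0.04], [0, 0, 0], 1],
  [[0.2, 0, -0.03], [0, 0, 0], 1],
  [[0.1, 0, -0.02], [0, 0, 0], 1],
  [[0, 0, 0], [0, 0, 0], 1],
  [[0, 0, 0], [0, 0, 0], 1],
])

```text
time: 8.4
position: [0.454, -0.0262, 0.1748]
tool_rot: [-1.863, -0.824, -1.623]
ft_force: [2.3, 0.5, -1.3]
grip_width: 0.999
grip_force: 0.9
```

```bash
python3 chk.py
cat > lip.py <<'E'
from plan import *
s=ctrl.get_state(); c=cam("wrist",s); im=ctrl.get_image("wrist"); g=cv2.cvtColor(im,cv2.COLOR_RGB2GRAY).astype(float)
a,b=edge+.14*hy,edge
for u in (180,200,220,240,260):
    prof=g[:,u-2:u+3].mean(1); d=np.diff(cv2.GaussianBlur(prof.reshape(-1,1),(1,5),0).ravel())
    def row(zz,o):
        p,q=(np.array(proj(c,x+o+zz*z)) for x in(a,b)); return p[1]+(u-p[0])*(q[1]-p[1])/(q[0]-p[0])
    for nm,o,dz in(("under",0*hx,0),("topfront",.006*hx,.014)):
        zs=np.linspace(.165,.195,121); rs=[row(x+dz,o) for x in zs]
        sc=[np.interp(r,np.arange(len(d))+.5,d) for r in rs]; k=int(np.argmax(sc)); print(u,nm,"underside z %.4f"%zs[k],"step %.1f"%sc[k],end=" | ")
    print()
E
python3 lip.py
python3 - <<'E'
from plan import *
q=np.array(ctrl.get_state()["joint_positions"]); M_=O-.075*hx-.18*hy+.2*z; Lr=edge-.14*hy+.2*z
T=np.array(ctrl.calibration("wrist")["tool_from_camera"]); K=np.array(ctrl.calibration("wrist")["K"])
out=[]
for yaw in (37,25,15,5,-5,-20):
  for x in np.arange(.2,.46,.04):
    for y_ in (-.25,-.2,-.15,-.1,-.05,0,.05):
      for zt in (.16,.2):
        _,Q=pose2(8,yaw or 1,0); p=np.array([x,y_,zt]); cm=(K,Q@T[:3,3]+p,Q@T[:3,:3]); a,b=proj(cm,M_),proj(cm,Lr)
        if 40<a[0]<480 and 40<b[0]<480 and 20<a[1]<200 and 20<b[1]<200:
          s=ik(p,Q,q,1e-4)
          if s[1]<.002 and s[2]<.02: out.append((np.abs(s[0]-q).max(),yaw,p,np.round(a),np.round(b),s[0]))
out.sort(key=lambda o:o[0])
for o in out[:10]: print(*o)
E
```

```text
body max hx -0.06312833464710621 tip max hx -0.032453470871149234 contact z 0.1767317253917627 hx in tool [0.109 0.598 0.794] up [ 0.991  0.    -0.137] ft [ 2.279  0.509 -1.314] [ 0.836  0.347 -0.147  2.403 -1.536  1.382  1.171]
180 under underside z 0.1790 step 15.6 | 180 topfront underside z 0.1788 step 3.7 | 
200 under underside z 0.1790 step 15.0 | 200 topfront underside z 0.1788 step 3.7 | 
220 under underside z 0.1788 step 15.4 | 220 topfront underside z 0.1788 step 3.9 | 
240 under underside z 0.1788 step 15.3 | 240 topfront underside z 0.1788 step 4.1 | 
260 under underside z 0.1650 step 17.8 | 260 topfront underside z 0.1788 step 4.2 | 
0.13638321077234317 25 [ 0.44 -0.15  0.16] [368. 145.] [299. 129.] [ 0.972  0.415 -0.026  2.343 -1.509  1.434  1.184]
0.17009448480877642 25 [ 0.44 -0.2   0.2 ] [276. 199.] [232. 179.] [ 1.006  0.366  0.011  2.254 -1.44   1.49   1.049]
0.17263427785855057 25 [ 0.44 -0.2   0.16] [277. 132.] [230. 120.] [ 1.009  0.464  0.008  2.247 -1.448  1.478  1.14 ]
0.18216123167819975 25 [ 0.4  -0.15  0.2 ] [383. 197.] [325. 177.] [ 1.018  0.278  0.02   2.395 -1.426  1.494  1.103]
0.18525196331193228 25 [ 0.4  -0.15  0.16] [393. 130.] [330. 119.] [ 1.021  0.393  0.017  2.388 -1.436  1.479  1.211]
0.2098261199874254 37 [ 0.44 -0.15  0.16] [409. 153.] [341. 132.] [ 0.953  0.485 -0.023  2.206 -1.326  1.522  1.127]
0.21579689516123213 25 [ 0.4 -0.2  0.2] [308. 180.] [265. 164.] [ 1.052  0.342  0.052  2.294 -1.375  1.539  1.074]
0.21932545810913973 25 [ 0.4  -0.2   0.16] [312. 120.] [266. 111.] [ 1.055  0.444  0.048  2.288 -1.382  1.522  1.169]
0.23020223712812893 15 [ 0.4 -0.2  0.2] [273. 178.] [227. 165.] [ 1.066  0.27   0.046  2.408 -1.52   1.454  1.104]
0.24514922116326088 25 [ 0.4  -0.25  0.2 ] [249. 166.] [217. 153.] [ 1.081  0.406  0.075  2.189 -1.337  1.583  1.042]
```

drive_tool([
  [[-0.5, 0, 0.07], [0, 0, 0], 1],
  [[-0.7, 0, 0.1], [0, 0, 0], 1],
  [[-0.14, -0.75, -1], [0, 0, 0], 1],
  [[-0.14, -0.75, -1], [0, 0, 0], 1],
  [[-0.14, -0.75, -1], [0, 0, 0], 1],
  [[-0.14, -0.75, -1], [0, 0, 0], 1],
  [[-0.4, 2.4, -2.9], [0, 0, 0], 1],
  [[-0.4, 2.4, -2.9], [0, 0, 0], 1],
  [[-0.4, 2.4, -2.9], [0, 0, 0], 1],
  [[0, 0, 0], [0, 0, 0], 1],
])

```text
time: 9.7
position: [0.4009, -0.1529, 0.1618]
tool_rot: [-1.868, -0.821, -1.624]
ft_force: [1.2, 0.6, -0.6]
grip_width: 1.002
grip_force: 0.0
```

Run:
```python
from plan import *
import pickle
s=ctrl.get_state(); print(s["time"],s["position"],s["ft_force"]); c=cam("wrist",s); im=ctrl.get_image("wrist"); b=cv2.cvtColor(im,cv2.COLOR_RGB2BGR); cv2.imwrite("pics/w5.png",b)
pickle.dump({k:s[k] for k in("position","tool_rot")},open("w5.pkl","wb"))
g=cv2.cvtColor(b,cv2.COLOR_BGR2GRAY)
P=lambda x,y_,zz: np.round(proj(c,O+x*hx+y_*hy+zz*z),1)
print("mark corners .2",P(-.075,-.167,.2),P(-.075,-.193,.2),"mid .19",P(-.075,-.18,.19),".21",P(-.075,-.18,.21),"under",P(-.075,-.18,.194))
print("lip right end top",P(-.049,-.14,.193),"under",P(-.055,-.14,.179),"lip mid",P(-.055,0,.179))
u,v=map(int,P(-.075,-.18,.2))
for r in range(v-26,v+28,2): print(r,' '.join("%3d"%x for x in g[r,u-40:u+44:3]))
print(u-40)
```

```text
9.7 [ 0.401 -0.153  0.162] [ 1.241  0.595 -0.55 ]
mark corners .2 [409.6 137. ] [465.5 144.4] mid .19 [432.5 159.4] .21 [440.5 120.8] under [434.1 152. ]
lip right end top [374.  134.4] under [367.9 157.6] lip mid [209.  129.8]
114  88  88  87  87  87  87  93  94  79  26  28  28  28  26  28  29  28  28  28  28  27  26  27  28  25  28  27  27
116  88  86  87  87  88  87  92  94  75  27  28  27  47  67  67  58  48  41  31  33  27  25  27  30  27  26  27  28
118  86  89  87  87  88  89  92  93  59  28  27  47  67  67  67  67  67  68  67  66  67  70  57  46  38  32  30  27
120  89  90  87  88  89  88  92  92  34  29  47  66  67  67  68  67  68  66  67  66  68  68  64  68  65  65  67  67
122  87  88  87  87  87  90  93  93  20  40  64  68  68  68  68  68  68  68  64  66  66  69  75  75 117 118 118 106
124  93  95  89  88  86  92  91  93  37  67  67  68  66  67  67  69  65  65  78 119 119 117 117 116 116 116 117 117
126  93 102 101 102 105  95  92  86  69  67  68  67  73  68  78 118 117 119 119 119 119 116 117 116 115 118 118 111
128  94  95  97  93  90  93  88  70  70  70  77 121 121 120 
[... 1563 characters left out ...]

156  45  43  44  45  45  43  45  45  44  48  94  92  95  95  91  95  94  95  69  40  25  12  11  94  91  91  91  90
158  46  44  46  46  45  45  46  44  46  60  94  94  94  92  95  92  96  94  94  92  93  92  73  92  92  91  91  86
160  44  46  46  46  46  44  48  44  45  69  94  95  95  93  94  93  93  94  94  93  93  93  94  94  93  92  91  98
162 132  77  57  45  43  45  46  43  46  86  95  94  96  95  93  94  92  94  93  94  95  93  93  93  93  94  92 114
164 173 170 169 165 115  72  55  45  44  95  93  94  94  95  95  95  95  93  91  93  93  92  93  93  94  92  93 106
166 170 171 172 173 172 171 170 163  93  93  94  94  94  97  93  94  93  94  91  94  93  94  94  93  92  91  97  96
396
```

Run:
```python
from plan import *
import pickle
np.set_printoptions(precision=4,suppress=True)
w=cam("wrist",pickle.load(open("w5.pkl","rb"))); t=cam("top"); s=cam("scene")
for n,a,b,c in (("+y",(415.5,129),(312.6,213.6),(199.3,231)),("-y",(474.5,137),(321.5,212),(192.8,241))):
    rs=[ray(w,a),ray(t,b),ray(s,c)]
    print(n,"w+t",tri(rs[:2]),"w+s",tri(rs[::2]),"all",tri(rs)); 
# lip right end rows at this view
g=cv2.cvtColor(cv2.imread("pics/w5.png"),cv2.COLOR_BGR2GRAY)
for r in range(110,166,2): print(r,' '.join("%3d"%x for x in g[r,300:404:4]))
```

```text
+y w+t (array([ 0.5246, -0.1391,  0.2046]), np.float64(0.0006884724897008788)) w+s (array([ 0.5285, -0.1381,  0.2041]), np.float64(0.00016814745156457203)) all (array([ 0.5264, -0.1384,  0.2038]), np.float64(0.0020123391848641857))
-y w+t (array([ 0.529 , -0.1641,  0.204 ]), np.float64(0.0019159225867455484)) w+s (array([ 0.533 , -0.1632,  0.2042]), np.float64(0.0018508680088741394)) all (array([ 0.5307, -0.163 ,  0.2036]), np.float64(0.0025941049289382023))
110  87  89  89  89  88  90  90  89  89  87  89  89  88  90  90  88  89  88  90  89  89  89  87  87  88  88
112  89  89  90  88  89  90  89  89  88  88  88  89  89  89  88  87  87  89  89  88  89  88  88  88  87  87
114  82  84  87  88  90  90  90  89  89  90  89  89  88  89  89  86  89  89  89  90  89  87  86  88  88  87
116  84  83  83  84  84  84  86  90  88  88  90  88  90  88  87  88  87  90  89  91  90  87  87  88  88  86
118  84  83  83  84  83  83  83  83  83  85  86  88  89  87  90  89  92  88  89  89  86  87  88  89  86  88
120  83  81  83  83  85  85  84  84  82  83  84  82  85  86  85  84  88  89  88  87  88  87  87  
[... 1686 characters left out ...]
  95  95  94  96  94  88  92  58  45  44  44  44  45
154  68  47  50  51  55  55  55  54  54  53  63 153 119 102  93  94  94  94  91  82  44  45  45  44  43  45
156 109  67  51  53  52  56  53  57  53  54  99 170 169 170 155 109  98  96  87  45  44  41  44  45  45  45
158 105 108 105  71  60  56  55  57  70 120 168 166 166 168 169 171 169 150 134  74  50  45  44  44  46  46
160 109 106 110 109 110 108 110 135 161 165 167 167 170 170 168 170 173 171 169 171 172 138  74  46  44  45
162 107 107 110 109 108 108 109 111 112 120 148 168 170 169 172 174 172 170 172 170 170 169 170 174 132  67
164 110 110 110 110 110 109 112 110 112 109 114 117 136 160 167 172 170 172 173 170 171 169 168 170 173 172
```

The pointer's top comes out at z ≈ 0.204 and the lip's top at ≈ 0.193, so the window needs about 11 mm more. I'm returning under the lip along the same path.

drive_tool([
  [[0.4, -2.4, 2.9], [0, 0, 0], 1],
  [[0.4, -2.4, 2.9], [0, 0, 0], 1],
  [[0.4, -2.4, 2.9], [0, 0, 0], 1],
  [[0.14, 0.75, 1], [0, 0, 0], 1],
  [[0.14, 0.75, 1], [0, 0, 0], 1],
  [[0.14, 0.75, 1], [0, 0, 0], 1],
  [[0.14, 0.75, 1], [0, 0, 0], 1],
  [[0, 0, 0], [0, 0, 0], 1],
])

```text
time: 10.75
position: [0.4569, -0.0259, 0.1619]
tool_rot: [-1.861, -0.823, -1.621]
ft_force: [-0.1, 0.9, 0.8]
grip_width: 1.003
grip_force: 0.0
```

```bash
python3 chk.py; python3 lip.py
```

```text
body max hx -0.06015973634526975 tip max hx -0.029629831287007895 contact z 0.1637495872613728 hx in tool [0.11  0.599 0.793] up [ 0.991 -0.002 -0.137] ft [-0.117  0.916  0.85 ] [ 1.08   0.417 -0.401  2.386 -1.487  1.286  1.189]
180 under underside z 0.1788 step 16.5 | 180 topfront underside z 0.1713 step 4.2 | 
200 under underside z 0.1788 step 16.7 | 200 topfront underside z 0.1715 step 3.6 | 
220 under underside z 0.1790 step 16.5 | 220 topfront underside z 0.1715 step 3.8 | 
240 under underside z 0.1788 step 16.2 | 240 topfront underside z 0.1788 step 4.1 | 
260 under underside z 0.1950 step 4.1 | 260 topfront underside z 0.1788 step 4.2 |
```

drive_tool([
  [[0.4, 0, -0.055], [0, 0, 0], 1],
  [[0.4, 0, -0.055], [0, 0, 0], 1],
  [[0.3, 0, -0.04], [0, 0, 0], 1],
  [[0.2, 0, -0.03], [0, 0, 0], 1],
  [[0.2, 0, -0.03], [0, 0, 0], 1],
  [[0.2, 0, -0.03], [0, 0, 0], 1],
  [[0.2, 0, -0.03], [0, 0, 0], 1],
  [[0.2, 0, -0.03], [0, 0, 0], 1],
  [[0.2, 0, -0.03], [0, 0, 0], 1],
  [[0.1, 0, -0.01], [0, 0, 0], 1],
  [[0, 0, 0], [0, 0, 0], 1],
  [[0, 0, 0], [0, 0, 0], 1],
])

```text
time: 12.3
position: [0.4563, -0.0262, 0.1863]
tool_rot: [-1.862, -0.822, -1.621]
ft_force: [-0.2, -0.2, -1.4]
grip_width: 0.997
grip_force: 1.0
```

```bash
python3 chk.py; sed -i 's/.165,.195,121/.180,.200,81/' lip.py; python3 lip.py
```

```text
body max hx -0.06082710353596126 tip max hx -0.030253179434329314 contact z 0.1880723246359965 hx in tool [0.111 0.599 0.793] up [ 0.991 -0.002 -0.137] ft [-0.202 -0.21  -1.358] [ 1.089  0.342 -0.411  2.392 -1.489  1.309  1.124]
180 under underside z 0.1905 step 16.3 | 180 topfront underside z 0.1905 step 3.7 | 
200 under underside z 0.1905 step 15.8 | 200 topfront underside z 0.1827 step 3.6 | 
220 under underside z 0.1908 step 16.1 | 220 topfront underside z 0.1905 step 3.5 | 
240 under underside z 0.1908 step 16.1 | 240 topfront underside z 0.1905 step 4.2 | 
260 under underside z 0.1995 step 3.2 | 260 topfront underside z 0.1905 step 4.1 |
```

The lip's top is at about 0.2045, level with the mark. I'm withdrawing to the viewing pose for a last check.

drive_tool([
  [[-0.5, 0, 0.07], [0, 0, 0], 1],
  [[-0.7, 0, 0.1], [0, 0, 0], 1],
  [[-0.14, -0.75, -1], [0, 0, 0], 1],
  [[-0.14, -0.75, -1], [0, 0, 0], 1],
  [[-0.14, -0.75, -1], [0, 0, 0], 1],
  [[-0.14, -0.75, -1], [0, 0, 0], 1],
  [[-0.4, 2.4, -2.9], [0, 0, 0], 1],
  [[-0.4, 2.4, -2.9], [0, 0, 0], 1],
  [[-0.4, 2.4, -2.9], [0, 0, 0], 1],
  [[0, 0, 0], [0, 0, 0], 1],
  [[0, 0, 0], [0, 0, 0], 1],
])

```text
time: 13.72
position: [0.4005, -0.1486, 0.1739]
tool_rot: [-1.862, -0.822, -1.62]
ft_force: [-0.5, 0.5, 0.6]
grip_width: 0.998
grip_force: 0.0
```

Run:
```python
from plan import *
s=ctrl.get_state(); print(s["time"],s["position"],s["ft_force"],np.abs(s["qd"]).max()); c=cam("wrist",s); im=ctrl.get_image("wrist")
g=cv2.cvtColor(im,cv2.COLOR_RGB2GRAY)
P=lambda x,y_,zz: np.round(proj(c,O+x*hx+y_*hy+zz*z),1)
print("lip right end top .2045",P(-.049,-.14,.2045),"under",P(-.055,-.14,.1905))
for X in ([.5264,-.1388,.2042],[.5307,-.1635,.2042]): print("mark pred",proj(c,X))
u,v=map(int,P(-.055,-.14,.1975))
for r in range(v-24,v+26,2): print(r,' '.join("%3d"%x for x in g[r,u-40:u+120:5]))
print(u-40)
t=ctrl.get_image("top"); t0=cv2.cvtColor(cv2.imread("pics/top0.png"),cv2.COLOR_BGR2GRAY).astype(int); d=np.abs(cv2.cvtColor(t,cv2.COLOR_RGB2GRAY).astype(int)-t0)
print("jar diff",d[245:275,148:182].max(),(d[245:275,148:182]>25).sum(),"cup diff",(d[210:238,322:350]>25).sum())
```

```text
13.725 [ 0.401 -0.149  0.174] [-0.533  0.546  0.615] 0.017309117400245856
lip right end top .2045 [381.5 136.6] under [375.4 160.2]
mark pred (np.float64(420.3104952390696), np.float64(153.44358214779922))
mark pred (np.float64(474.97695712780563), np.float64(162.04930809550316))
125  82  84  82  85  85  84  84  82  84  83  85  85  87  87  90  89  87  93  86  27  30  27  28  28  26  27  30  27  27  29  26  28
127  85  86  84  84  87  82  84  84  84  83  86  83  83  89 112 121  96  93  84  29  25  27  28  29  25  31  26  27  26  26  26  25
129  83  85  82  86  87  86  85  85  84  85  84  84  86  92  94  90  92  91  80  28  26  28  26  26  28  28  29  26  26  27  27  29
131  96  90  85  84  85  86  86  87  86  85  84  83  91  92  95  95  93  94  60  27  29  27  28  27  27  26  25  27  28  26  29  25
133  96  97  97  96  91  86  84  85  86  87  86  90  90  92  97  98  96  98  34  27  27  28  29  27  27  29  29  27  29  28  26  26
135  96  95  96  96  96  98  97  92  86  83  85  91  89  94  93  96  95  96  24  27  28  36  29  28  28  26  27  28  28  26  27  29
137  94  94  95  97  97  97
[... 1808 characters left out ...]
  28  27  27
165  54  57 172 168 170 146  75  42  44  43  45  46  45  46  44  46  44  47  44  82  79  76  77  75  76  73  73  74  90  27  28  28
167  52  98 168 166 170 170 170 164  74  50  46  46  46  46  44  48  42  45  43  95  93  83  79  75  76  75  74  75  74  27  28  26
169 164 169 167 169 169 166 169 169 171 171  90  50  46  45  46  47  45  47  42  94  95  92  94  89  77  76  74  74  86  45  24  27
171 126 159 168 169 171 170 174 171 173 172 170 169  94  50  44  46  46  45  43  94  94  54  63  88  94  93  80  78  92  91  43  33
173 110 110 135 167 169 172 173 171 173 173 169 169 173 171 112  62  44  42  41  94  93  71  27   7  30  87  91  92  92  93  44  42
336
jar diff 9 0 cup diff 3
```

```bash
python3 -c "
from bench import ctrl
print(ctrl.close_job())"
```

```text
the job is handed in; nothing more can be done
None
```

I pushed the window up from underneath until the lip's top measured 0.2045 m, against about 0.204 m for the pointer's top. The hand is clear, a last look showed the window staying there with the jar and cup unmoved (the mould was not re-checked), and the job is handed in at about 14 s with no verdict shown; early on, the hand briefly brushed the left post at about 13 N.

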